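# Fasten the hasp of the long desk chest

## Robot

A 6-joint arm with a two-finger parallel gripper is mounted at the origin on a cart in front of the work surface, level with it; the furniture and walls round the work are solid. World frame = base frame: x ahead of the robot, y to its left, z up, the work surface at z = 0. Lengths are in m, angles in rad, forces in N, time in s.
With the tool pointing down it reaches from about 0.35 to 0.975 m from the base axis. Payload 4.9 kg.
Tool frame: the origin (TCP) lies midway between the tips of the shut fingers; the grasp point (between the pads) lies 19 mm behind it; x points along the fingers, y is the direction in which the jaws open and shut, and the axes are right-handed (so a half turn about x gives the same grasp; the last joint's range is limited). The gripper opens to 85 mm and grips with 20 to 120 N. Pads are 22 mm wide; open, the fingers measure 114 mm over their backs; the gripper's body (76 mm by 85 mm) begins 54 mm behind the grasp point. The pads swing forward as they close: fully open they stand 13 mm farther back than shut.
Start: joints at [-1.26, 0.053, 1.613, -0, 1.476, -0.119], TCP at [0.26, -0.568, 0.194] pointing down, gripper open.
Joint ranges: [-3.01, 3.01], [-1.01, 2.22], [0.06, 2.58], [-1.02, 4.17], [0.09, 2.62], [-3.14, 3.14]. Speed limits (rad/s): [2.57, 2.57, 3.14, 3.14, 3.14, 3.14].

## Interface

Orientations are given as a unit quaternion [w, x, y, z].
In Python, from plant import manip gives the robot as it stands.
- The arm moves only by the tool send_rows, never from a script. Its argument "motion" is a list that holds one entry, the list of rows, each a list of 6 numbers: the shift along the world's x, y, z in cm, then the turn, a rotation vector about the world's x, y, z in rad. A call has 1 to 12 rows; each row shifts and turns the commanded pose from where the row before left it; what a row does not reach is not made up. A row lasts 1/12 s, in which the tool goes at most 41.7 mm and 7.16 degrees, less where a joint would pass 70% of its speed; a pose out of reach is approached as far as the arm can. A call with a gripper value outside its range is refused whole. "fingers" is the closure, from 0 (fully open) to 1 (shut), set as the call begins (left out, the last holds). The fingers move at their own pace and stop on an object; the grip force is fixed at half the most. Time passes only in rows, so rows that do not move let the fingers close. It gives the time, the measured TCP pose, the force and the opening at its end, in the units of the state.
- manip.state(): the state, without advancing time (a new reading comes with each control period).
- manip.grab_frame(name): name is "scene" or "top" or "wrist"; returns the picture (420x560x3 uint8, red, green, blue); there is no depth.
- manip.calibration(name): a dict with "mtx" (3x3 intrinsics, pixels), "cam_to_world" (4x4, takes a point from camera to world coordinates); the wrist camera has in their place "hand_eye" (4x4, takes a point from camera to tool coordinates, whose origin is the TCP and whose axes are the tool frame's). Camera axes: x right, y up, looking along -z (the intrinsics and any distortion apply to the point x, -y, -z); pixel columns grow to the right and rows downward; lengths in m; the calibration is good to about 2 mm. A picture is of the moment at which its call begins: read the wrist's pose just before it. calibration takes no time and is no camera call.
- manip.job_done(): hands the job in, once; it reports no verdict.
Trained networks look in the newest picture that a camera, given by its name, has taken for a name from the list of things; names that differ only in an ending like _2 or _b are one class to them, and where a whole thing is asked for, a point or a joint stands for the part that bears it (a point fixed in the world has none). Each returns a list of dicts, best first, with "confidence" (0 to 1); they miss things now and then, are a little off and sometimes report something else, mostly with a low value. They report only what shows in the picture. A call takes as long as a camera call.
- manip.boxes_of(query, camera): "centre" ([x, y, z] in m, in the coordinates of the camera as it stood for that picture, good to about 4 mm: the middle of the surface that is visible of it).
- manip.trace(query, camera): "region" (420x560 bool, what is visible of it).
- manip.landmark_of(query, camera): "centre" ([x, y, z] in m, in the coordinates of the camera as it stood for that picture, good to about 4 mm: a listed point, or the origin of a listed thing).
The state is a dict: "time": time; "joint_pos": joint angles; "joint_vel": joint speeds; "joint_efforts": joint torques, N m; "tool_pos": TCP position; "tool_rot": TCP orientation; "contact_force": force on the tool from outside, world axes, zero at the start; "ft_torque": the same for the moment, N m; "gripper_width": opening from 0.0 (shut) to 1.0 (fully open).
Only numpy, scipy, OpenCV 4.12 (cv2) and the standard library are available. Lean on these libraries where they do the work, as an engineer would, in place of code of your own. Each camera call takes 0.05 s, during which the arm holds its last target.

## Task

Two wooden chests stand on the desk with their lids shut and their brass hasps standing open. Fasten the longer chest: swing its hasp over and press it down flat onto the lid so that the staple comes up through the slot. Leave the hasp of the shorter chest standing open.

Things in the scene. Friction and masses are not known exactly. Their poses are not given: they have to be found in the camera images.
- long_chest: The longer of two wooden chests, 200 mm long (y), 120 deep (x), 66 high, fixed to the desk. Origin: centre of its underside; x from its front rail (robot side) to its back, y along its length, z up. Flat top: fixed front rail, then the shut lid. The hasp's hinge line runs along y at x = -45 mm, z = 71 mm.
- long_hasp (a joint): Angle of the long chest's hasp, rad. 0: flat over the staple; pi/2: straight up; more: leaning over the front rail to the robot (stop 2.2); starts 1.25 to 1.9. At q the strap runs from the hinge line along (cos q, 0, sin q) of the chest's frame. Stiff: stays where left, under 1 N at its end moves it.
- long_hasp_pad (a point): Where to push: centre of the solid end of the long chest's hasp, on its outer (when shut, upper) face, 63 mm from the hinge line. The brass strap is 28 mm wide, 4 thick, 80 long from the hinge line to its round end; solid plate from 47 to 80 mm, a slot 14 mm wide from 21 to 47 mm. Shut, its upper face is at z = 71 mm in the chest's frame.
- long_staple (a point): Top of the long chest's brass wire staple on the lid, 83 mm above the desk, 33 mm behind the hinge line. It is 16 mm long (along x) and 4 mm wide and stands 12 mm proud of the shut strap, so press the strap beyond it (more than 41 mm from the hinge line), not over it.
- short_chest: The shorter of the two wooden chests, 120 mm long (y), 120 deep (x), 66 high, fixed to the desk. Origin: centre of its underside; x from its front rail (robot side) to its back, y along its length, z up. Flat top: fixed front rail, then the shut lid. Hasp and staple are like the long chest's, at the same place in its frame.
- short_hasp (a joint): Angle of the short chest's hasp, to be left standing, rad. 0: flat over the staple; pi/2: straight up; more: leaning over the front rail to the robot (stop 2.2); starts 1.25 to 1.9. At q the strap runs from the hinge line along (cos q, 0, sin q) of the chest's frame. Stiff: stays where left, under 1 N at its end moves it.

How it is judged:
At the end, for the whole second after the job is handed in: The long chest's hasp lies flat over its staple (within 0.12 rad, 7 degrees, of fully down), and the short chest's hasp still stands open (above 1.0 rad) (value of joint long_hasp below 0.12 rad and value of joint short_hasp above 1 rad); the robot touches nothing.
It fails at once if the short chest's hasp is swung down (value of joint short_hasp below 1 rad).
It also fails if it takes over 26 s, if anything falls off the work surface, if the arm or the gripper's body presses on something with over 40 N, if the wrist force passes 120 N, or if a joint passes its speed limit or range.

## Working session

There is one attempt and no reset: what is moved stays moved. The work goes in short steps, Python scripts to look and compute and a tool call to move; the robot and the scene stay as the last step left them, time stands still between calls to the robot, and variables do not carry over. Pictures are saved under pics/ and viewed, and the job is handed in when it is done.

Besides the shell and the picture viewer there is one more tool, called after ">>>" by a JSON object that holds its "op" and its "data". send_rows: Moves the arm, as the interface text tells. Its arguments: {"type":"object","properties":{"motion":{"type":"array","items":{"type":"array","items":{"type":"array","items":{"type":"number"}}}},"fingers":{"type":"number"}},"required":["motion"]}

```bash
mkdir -p pics; cat > h.py <<'E'
import numpy as np,cv2
from plant import manip
def w(p,cam):
    T=np.array(manip.calibration(cam)["cam_to_world"]);return (T@np.append(p,1))[:3]
E
python3 - <<'E'
from h import *
for c in ("scene","top"):
    im=manip.grab_frame(c);cv2.imwrite(f"pics/{c}0.png",im[...,::-1])
    for q in ("long_chest","short_chest","long_hasp_pad","long_staple"):
        for r in manip.landmark_of(q,c)[:3]: print(c,q,round(r["confidence"],2),w(r["centre"],c).round(4))
    for q in ("long_hasp","short_hasp","long_chest","short_chest"):
        for r in manip.boxes_of(q,c)[:3]: print(c,"box",q,round(r["confidence"],2),w(r["centre"],c).round(4))
s=manip.state();print(s["time"],s["tool_pos"],s["tool_rot"])
E
```

```text
scene long_chest 0.63 [ 0.4804 -0.0793 -0.0042]
scene short_chest 0.79 [0.569  0.248  0.0046]
scene long_hasp_pad 0.89 [ 0.4631 -0.0551  0.1356]
scene long_staple 0.68 [ 0.475  -0.0708  0.0839]
scene box short_hasp 0.68 [0.5319 0.2648 0.1109]
scene box short_chest 0.87 [0.5306 0.2716 0.0697]
top long_chest 0.73 [ 0.4858 -0.083   0.0005]
top short_chest 0.91 [ 0.5689  0.2476 -0.0025]
top long_hasp_pad 0.86 [ 0.464  -0.0527  0.1323]
top long_staple 0.84 [ 0.4724 -0.0686  0.0858]
top box long_hasp 0.5 [ 0.4629 -0.0505  0.1142]
top box short_hasp 0.52 [0.5351 0.2628 0.1142]
top box short_hasp 0.38 [ 0.4649 -0.0517  0.1189]
top box long_chest 0.77 [ 0.482  -0.0751  0.0695]
top box short_chest 0.74 [0.5652 0.2427 0.0653]
0.9 [ 0.26042249 -0.56811157  0.19368677] [-0.15076337 -0.69083489 -0.15081312  0.69084945]
```

View pics/scene0.png

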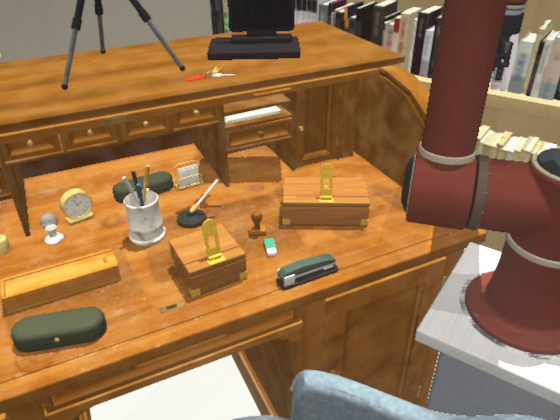

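View pics/top0.png

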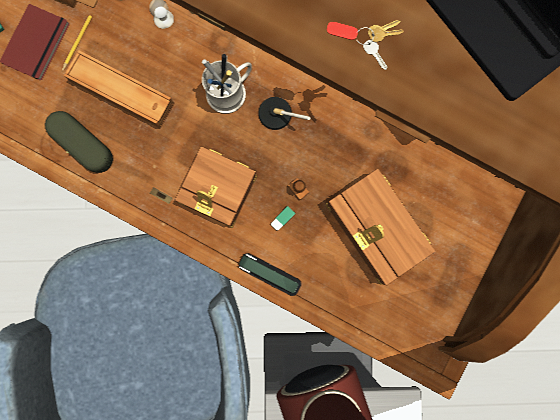

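```bash
python3 - <<'E'
from h import *
c=manip.calibration("top");K=np.array(c["mtx"]);T=np.array(c["cam_to_world"]);print(K.round(1),T.round(3),[k for k in c])
im=cv2.imread("pics/top0.png")
a=cv2.resize(im[155:300,310:450],None,fx=5,fy=5,interpolation=cv2.INTER_CUBIC)[:,:700];cv2.imwrite("pics/t1.png",cv2.resize(a,(580,600)))
manip.grab_frame("top")
r=manip.trace("long_chest","top")
m=r[0]["region"].astype(np.uint8);print(r[0]["confidence"])
cn=max(cv2.findContours(m,0,2)[0],key=cv2.contourArea)
b=cv2.boxPoints(cv2.minAreaRect(cn))
def bp(u,v,z):
    d=np.array([(u-K[0,2])/K[0,0],-(v-K[1,2])/K[1,1],-1]);d=T[:3,:3]@d;o=T[:3,3];return o+d*(z-o[2])/d[2]
for p in b: print(p,bp(*p,.066))
E
```

```text
[[526.4   0.  290. ]
 [  0.  526.4 208.5]
 [  0.    0.    1. ]] [[-0.022  0.995 -0.094  0.421]
 [-0.999 -0.019  0.028  0.13 ]
 [ 0.026  0.095  0.995  1.1  ]
 [ 0.     0.     0.     1.   ]] ['mtx', 'cam_to_world']
0.8
[323.65094 203.02832] [0.52858062 0.03434415 0.066     ]
[377.56793 166.13776] [ 0.60057994 -0.07562239  0.066     ]
[435.55286 250.88492] [ 0.42945043 -0.18414249  0.066     ]
[381.63586 287.77548] [ 0.35991847 -0.0745327   0.066     ]
```

View pics/t1.png

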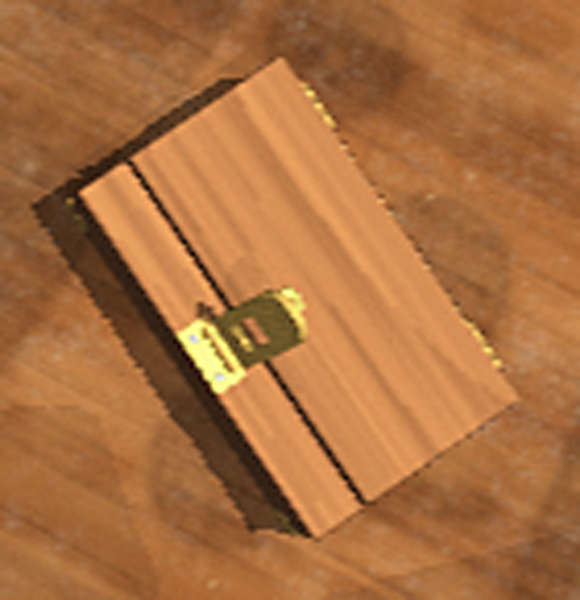

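```bash
cat >> h.py <<'E'
c=manip.calibration("top");K=np.array(c["mtx"]);T=np.array(c["cam_to_world"])
def bp(u,v,z):
    d=np.array([(u-K[0,2])/K[0,0],-(v-K[1,2])/K[1,1],-1]);d=T[:3,:3]@d;o=T[:3,3];return o+d*(z-o[2])/d[2]
E
python3 - <<'E'
from h import *
P=[bp(310+x/4.143,155+y/4.138,.066)[:2] for x,y in [(80,190),(283,58),(517,400),(318,538)]]
P=np.array(P);print(P.round(4),[np.linalg.norm(P[i]-P[i-1]).round(4) for i in range(4)])
ctr=P.mean(0)
ey=(P[0]-P[3]+P[1]-P[2]);yaw=np.arctan2(-ey[0],ey[1]);ex=np.array([np.cos(yaw),np.sin(yaw)]);ey=np.array([-ex[1],ex[0]])
print("ctr",ctr,"yaw",yaw,np.degrees(yaw))
def loc(p): d=np.array(p[:2])-ctr; return (d@ex*1000).round(1),(d@ey*1000).round(1)
for n,p in dict(pad=(.4635,-.0539,.134),st=(.4737,-.0697)).items(): print(n,loc(p))
for x,y in [(200,328),(240,384),(215,355)]: print(loc(bp(310+x/4.143,155+y/4.138,.07)))
# strap tip center pixel (300,315), on ray
for z in (.12,.13,.14,.145,.15): print(z,loc(bp(310+300/4.143,155+315/4.138,z)))
E
```

```text
[[ 0.5326  0.023 ]
 [ 0.5947 -0.0769]
 [ 0.428  -0.1826]
 [ 0.365  -0.0848]] [np.float64(0.1992), np.float64(0.1177), np.float64(0.1974), np.float64(0.1163)]
ctr [ 0.48007206 -0.08030869] yaw -1.0025638067712428 -57.4426748205616
pad (np.float64(-31.2), np.float64(0.2))
st (np.float64(-12.4), np.float64(0.3))
(np.float64(-49.0), np.float64(13.7))
(np.float64(-48.2), np.float64(-18.7))
(np.float64(-50.3), np.float64(-0.9))
0.12 (np.float64(-15.7), np.float64(-4.3))
0.13 (np.float64(-17.7), np.float64(-3.6))
0.14 (np.float64(-19.7), np.float64(-2.9))
0.145 (np.float64(-20.7), np.float64(-2.5))
0.15 (np.float64(-21.6), np.float64(-2.2))
```

```bash
python3 - <<'E'
from h import *
from scipy.spatial.transform import Rotation as R
s=manip.state();q=s["tool_rot"];print(s["time"],R.from_quat([q[1],q[2],q[3],q[0]]).as_matrix().round(3))
print(np.radians(-57.4))
E
```

```text
1.0 [[-0.     0.417 -0.909]
 [ 0.    -0.909 -0.417]
 [-1.    -0.    -0.   ]]
-1.0018189906447452
```

>>> {"op": "send_rows", "data": {"fingers": 1, "motion": [[[0.8, 2.8, 0.8, 0, 0, 0.012], [0.8, 2.8, 0.8, 0, 0, 0.012], [0.8, 2.8, 0.8, 0, 0, 0.012], [0.8, 2.8, 0.8, 0, 0, 0.012], [0.8, 2.8, 0, 0, 0, 0.012], [0.8, 2.8, 0, 0, 0, 0.012], [0.8, 2.8, 0, 0, 0, 0.012], [0.8, 2.8, 0, 0, 0, 0.012], [0.8, 2.8, 0, 0, 0, 0.011], [0.8, 2.8, 0, 0, 0, 0.011], [0.8, 2.8, 0, 0, 0, 0.011], [0.8, 2.8, 0, 0, 0, 0.011]]]}}

```text
time: 2.0
tool_pos: [0.3566, -0.2308, 0.2259]
tool_rot: [0.199, 0.679, 0.199, -0.678]
contact_force: [0.7, 0.2, 1.0]
gripper_width: 0.001
```

>>> {"op": "send_rows", "data": {"motion": [[[0.7, 2.35, 0, 0, 0, 0], [0.7, 2.35, 0, 0, 0, 0], [0.7, 2.35, 0, 0, 0, 0], [0.7, 2.35, 0, 0, 0, 0], [0.7, 2.35, 0, 0, 0, 0], [0.7, 2.35, 0, 0, 0, 0], [0.7, 2.35, 0, 0, 0, 0], [0.7, 2.35, 0, 0, 0, 0], [0.7, 2.35, 0, 0, 0, 0], [0.7, 2.35, 0, 0, 0, 0], [0, 0, 0, 0, 0, 0], [0, 0, 0, 0, 0, 0]]]}}

```text
time: 3.0
tool_pos: [0.4264, 0.0035, 0.2258]
tool_rot: [-0.2, -0.678, -0.2, 0.678]
contact_force: [-0.7, -0.1, 0.2]
gripper_width: 0.002
```

```bash
python3 - <<'E'
from h import *
im=manip.grab_frame("top");cv2.imwrite("pics/t2.png",im[...,::-1])
im=manip.grab_frame("scene");cv2.imwrite("pics/s2.png",im[...,::-1])
print(manip.state()["tool_pos"])
E
```

```text
[0.42629332 0.00236381 0.22572487]
```

View pics/s2.png

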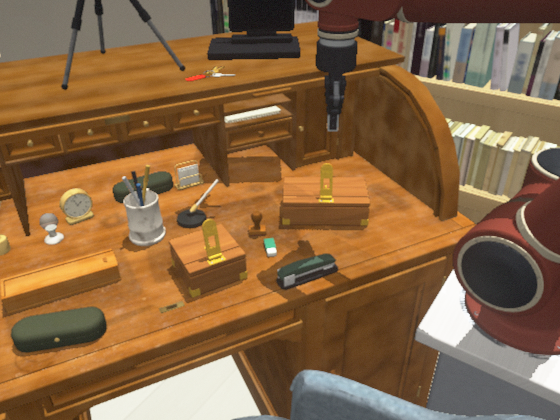

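>>> {"op": "send_rows", "data": {"motion": [[[0, 0, -1.6, 0, 0, 0], [0, 0, -1.6, 0, 0, 0], [0, 0, -1.6, 0, 0, 0], [0, 0, -1.6, 0, 0, 0], [0, 0, -1.6, 0, 0, 0], [0, 0, -1.6, 0, 0, 0], [0.43, -0.67, 0, 0, 0, 0], [0.43, -0.67, 0, 0, 0, 0], [0.43, -0.67, 0, 0, 0, 0], [0.43, -0.67, 0, 0, 0, 0], [0.43, -0.67, 0, 0, 0, 0], [0, 0, 0, 0, 0, 0]]]}}

```text
time: 4.1
tool_pos: [0.4493, -0.0323, 0.1308]
tool_rot: [0.199, 0.679, 0.198, -0.678]
contact_force: [-0.2, -0.1, 0.3]
gripper_width: -0.001
```

```bash
python3 - <<'E'
from h import *
im=manip.grab_frame("scene");cv2.imwrite("pics/s3.png",cv2.resize(im[60:260,220:440,::-1],None,fx=2.7,fy=2.7,interpolation=cv2.INTER_CUBIC))
s=manip.state();p=s["tool_pos"];d=p[:2]-np.array([.48007,-.0803]);print(p,s["contact_force"],d@[.538,-.843],d@[.843,.538])
E
```

```text
[ 0.44874249 -0.03155372  0.13049937] [-0.00520101 -0.78342435  0.2746568 ] -0.05794731566370883 -0.00018358668033071645
```

View pics/s3.png

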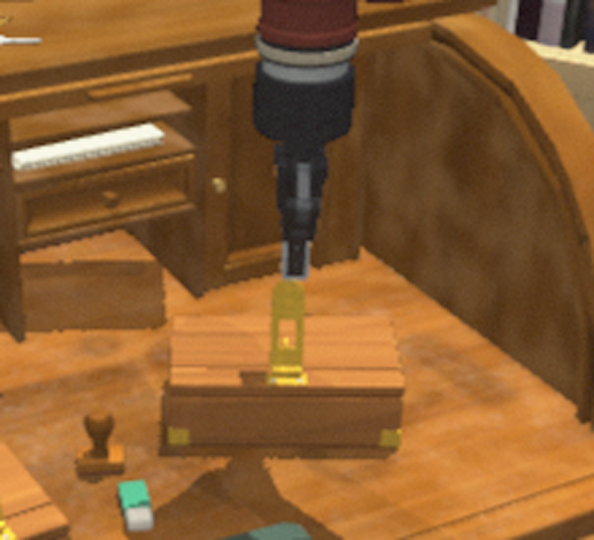

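```bash
python3 - <<'E'
from h import *
c=manip.calibration("scene");Ks=np.array(c["mtx"]);Ts=np.array(c["cam_to_world"]);print("cam at",Ts[:3,3])
ex=np.array([.538,-.843,0]);ey=np.array([.843,.538,0]);C=np.array([.4801,-.0803,0])
def pr(P,K,T):
    q=np.linalg.inv(T)@np.append(P,1);return (K[0,0]*q[0]/-q[2]+K[0,2]).round(1),(K[1,1]*-q[1]/-q[2]+K[1,2]).round(1)
crop=lambda p:((p[0]-220)*2.7,(p[1]-60)*2.7)
print("tcp",crop(pr(manip.state()["tool_pos"],Ks,Ts)))
print("hinge",crop(pr(C-.045*ex+[0,0,.071],Ks,Ts)))
for q in (1.25,1.35,1.6,1.9):print(q,crop(pr(C+(-.045+.08*np.cos(q))*ex+[0,0,.071+.08*np.sin(q)],Ks,Ts)))
for sx in(-60,60):
  for sy in (-100,100): print(sx,sy,crop(pr(C+sx/1e3*ex+sy/1e3*ey+[0,0,.066],Ks,Ts)))
im=manip.grab_frame("top");cv2.imwrite("pics/t3.png",cv2.resize(im[155:300,310:450,::-1],(580,600),interpolation=cv2.INTER_CUBIC))
E
```

```text
cam at [-0.01207925  0.82066133  0.68203845]
tcp (np.float64(290.25), np.float64(317.25))
hinge (np.float64(286.20000000000005), np.float64(370.17))
1.25 (np.float64(288.90000000000003), np.float64(277.56000000000006))
1.35 (np.float64(289.44), np.float64(279.72))
1.6 (np.float64(290.5200000000001), np.float64(289.17))
1.9 (np.float64(291.6), np.float64(307.53000000000003))
-60 -100 (np.float64(405.54), np.float64(385.83000000000004))
-60 100 (np.float64(169.02000000000007), np.float64(383.13000000000005))
60 -100 (np.float64(389.87999999999994), np.float64(315.36000000000007))
60 100 (np.float64(172.52999999999994), np.float64(313.47))
```

View pics/t3.png

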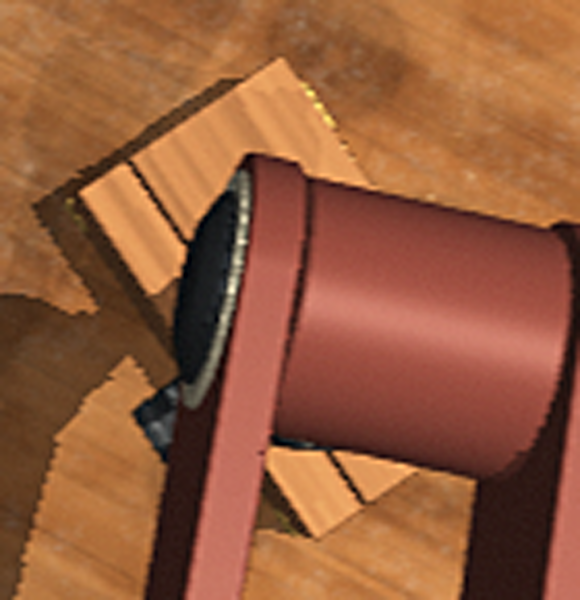

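```bash
python3 - <<'E'
from h import *
c=manip.calibration("scene");Ks=np.array(c["mtx"]);Ts=np.array(c["cam_to_world"])
def pr(P,K,T):
    q=np.linalg.inv(T)@np.append(P,1);return (K[0,0]*q[0]/-q[2]+K[0,2]).round(1),(K[1,1]*-q[1]/-q[2]+K[1,2]).round(1)
print("s2 tcp",pr([.4264,.003,.2258],Ks,Ts))
s=manip.state();print(s["time"],s["tool_pos"])
im=manip.grab_frame("scene");cv2.imwrite("pics/s4.png",cv2.resize(im[100:200,270:390,::-1],None,fx=6,fy=6,interpolation=cv2.INTER_CUBIC))
a=manip.grab_frame("wrist");cv2.imwrite("pics/w4.png",a[...,::-1])
print("tcp crop",[(x-o)*6 for x,o in zip(pr(s["tool_pos"],Ks,Ts),(270,100))])
E
```

```text
s2 tcp (np.float64(330.7), np.float64(147.0))
4.2 [ 0.44836224 -0.03108555  0.13020866]
tcp crop [np.float64(345.0), np.float64(466.19999999999993)]
```

View pics/s4.png

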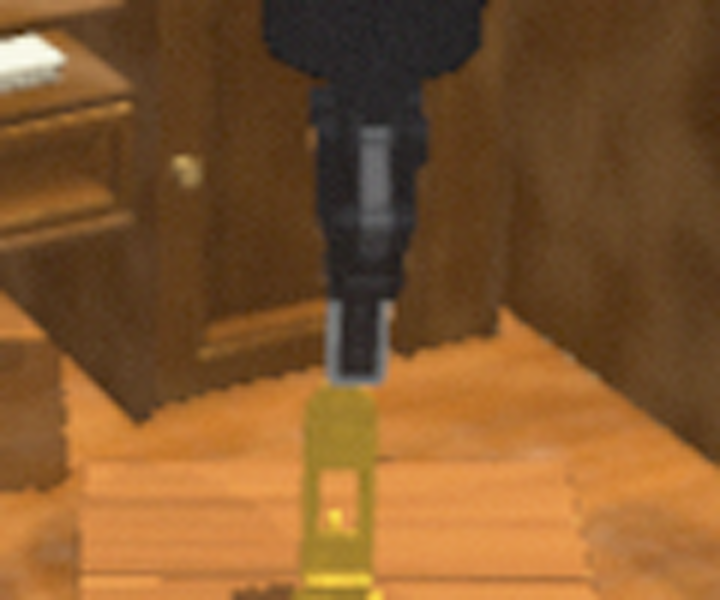

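View pics/w4.png

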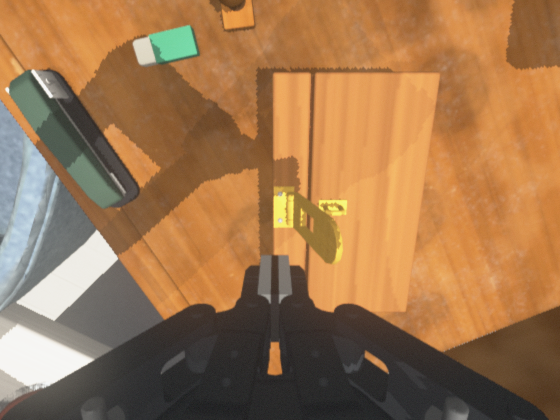

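```bash
python3 - <<'E'
from h import *
from scipy.spatial.transform import Rotation as R
c=manip.calibration("wrist");print({k:np.array(v).round(4).tolist() for k,v in c.items()})
Kw=np.array(c["mtx"]);s=manip.state();q=s["tool_rot"];M=np.eye(4);M[:3,:3]=R.from_quat([q[1],q[2],q[3],q[0]]).as_matrix();M[:3,3]=s["tool_pos"];Tw=M@np.array(c["hand_eye"])
def pr(P,K,T):
    q=np.linalg.inv(T)@np.append(P,1);return (K[0,0]*q[0]/-q[2]+K[0,2]).round(1),(K[1,1]*-q[1]/-q[2]+K[1,2]).round(1)
ex=np.array([.538,-.843,0]);ey=np.array([.843,.538,0]);C=np.array([.4801,-.0803,0])
print("tcp",pr(s["tool_pos"],Kw,Tw)); 
for z in(.01,.02,.03,.04):print("tcp+",z,pr(s["tool_pos"]+np.array([0,0,z]),Kw,Tw))
print("hinge",pr(C-.045*ex+[0,0,.071],Kw,Tw),"staple",pr(C-.012*ex+[0,0,.083],Kw,Tw))
for sx in(-60,60):
  for sy in (-100,100): print(sx,sy,pr(C+sx/1e3*ex+sy/1e3*ey+[0,0,.066],Kw,Tw))
for q in (1.2,1.35,1.5):print(q,pr(C+(-.045+.08*np.cos(q))*ex+[0,0,.071+.08*np.sin(q)],Kw,Tw))
for n in ("long_staple","long_hasp_pad","long_chest"):
  for r in manip.landmark_of(n,"wrist")[:1]: print(n,r["confidence"],(Tw@np.append(r["centre"],1))[:3])
cs=manip.calibration("scene");print(np.array(cs["mtx"])[0,0])
print(s["joint_pos"],s["time"])
E
```

```text
{'mtx': [[318.902, 0.0, 274.3672], [0.0, 318.902, 209.0044], [0.0, 0.0, 1.0]], 'hand_eye': [[-0.0001, 0.3071, -0.9517, -0.181], [1.0, 0.0004, -0.0, 0.0001], [0.0004, -0.9517, -0.3071, -0.0772], [0.0, 0.0, 0.0, 1.0]]}
tcp (np.float64(274.2), np.float64(238.1))
tcp+ 0.01 (np.float64(274.2), np.float64(244.8))
tcp+ 0.02 (np.float64(274.2), np.float64(252.3))
tcp+ 0.03 (np.float64(274.2), np.float64(260.6))
tcp+ 0.04 (np.float64(274.2), np.float64(269.9))
hinge (np.float64(292.3), np.float64(208.4)) staple (np.float64(336.9), np.float64(213.3))
-60 -100 (np.float64(273.3), np.float64(312.4))
-60 100 (np.float64(273.4), np.float64(71.7))
60 -100 (np.float64(406.5), np.float64(312.5))
60 100 (np.float64(442.8), np.float64(71.9))
1.2 (np.float64(350.4), np.float64(248.5))
1.35 (np.float64(331.3), np.float64(251.2))
1.5 (np.float64(310.3), np.float64(252.5))
long_staple 0.71 [ 0.47121164 -0.06860321  0.08641211]
long_hasp_pad 0.89 [ 0.46370234 -0.05500411  0.1325294 ]
long_chest 0.59 [ 4.78556477e-01 -8.02909559e-02  3.93564692e-04]
497.6082451123153
[-2.34220133e-01 -3.43970645e-01  2.07622584e+00  1.43812982e-04
  1.40935223e+00  7.66644600e-01] 4.3
```

```bash
python3 - <<'E'
from h import *
c=manip.calibration("scene");Ks=np.array(c["mtx"]);Ts=np.array(c["cam_to_world"])
def pr(P,K,T):
    q=np.linalg.inv(T)@np.append(P,1);return (K[0,0]*q[0]/-q[2]+K[0,2]).round(1),(K[1,1]*-q[1]/-q[2]+K[1,2]).round(1)
s=manip.state();p=s["tool_pos"];print(p)
for dz in(0,.02,.025,.03,.035,.04): print(dz,[(x-o)*6 for x,o in zip(pr(p+np.array([0,0,dz]),Ks,Ts),(270,100))])
im=cv2.imread("pics/w4.png");cv2.imwrite("pics/w5.png",cv2.resize(im[170:340,200:400],None,fx=3.5,fy=3.5,interpolation=cv2.INTER_CUBIC))
E
```

```text
[ 0.44778214 -0.0303352   0.12968836]
0 [np.float64(345.60000000000014), np.float64(468.59999999999997)]
0.02 [np.float64(348.0), np.float64(421.19999999999993)]
0.025 [np.float64(348.60000000000014), np.float64(409.19999999999993)]
0.03 [np.float64(349.19999999999993), np.float64(397.19999999999993)]
0.035 [np.float64(349.80000000000007), np.float64(385.19999999999993)]
0.04 [np.float64(350.39999999999986), np.float64(373.19999999999993)]
```

View pics/w5.png

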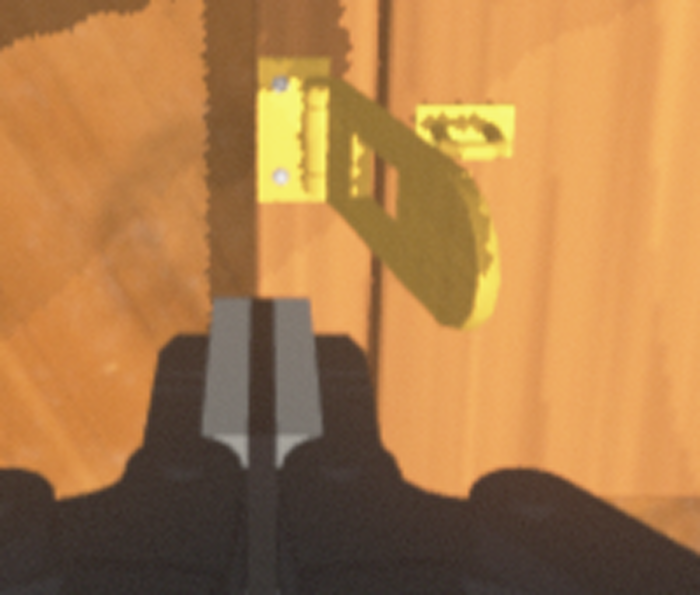

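>>> {"op": "send_rows", "data": {"motion": [[[0, 0, -0.8, 0, 0, 0], [0, 0, -0.8, 0, 0, 0], [0, 0, -0.8, 0, 0, 0], [0, 0, -0.8, 0, 0, 0], [0, 0, -0.5, 0, 0, 0], [0, 0, 0, 0, 0, 0]]]}}

```text
time: 4.95
tool_pos: [0.4465, -0.0303, 0.0905]
tool_rot: [-0.198, -0.678, -0.199, 0.68]
contact_force: [0.5, 0.1, 0.2]
gripper_width: 0.004
```

```bash
cat > look.py <<'E'
from h import *
import sys
from scipy.spatial.transform import Rotation as R
n=sys.argv[1];s=manip.state();p=s["tool_pos"]
im=manip.grab_frame("scene");a=cv2.resize(im[100:200,270:390,::-1],(480,400),interpolation=cv2.INTER_CUBIC)
b=manip.grab_frame("wrist")[140:340,180:380,::-1];b=cv2.resize(b,(320,320),interpolation=cv2.INTER_CUBIC)
o=np.zeros((400,800,3),np.uint8);o[:,:480]=a;o[:320,480:]=b;cv2.imwrite(f"pics/{n}.png",o)
d=p[:2]-np.array([.4801,-.0803]);print(s["time"],p.round(4),s["contact_force"].round(2),"loc",(d@[.538,-.843]).round(4),(d@[.843,.538]).round(4))
E
python3 look.py a1
```

```text
4.95 [ 0.4465 -0.0303  0.0905] [0.49 0.11 0.2 ] loc -0.0602 -0.0014
```

View pics/a1.png

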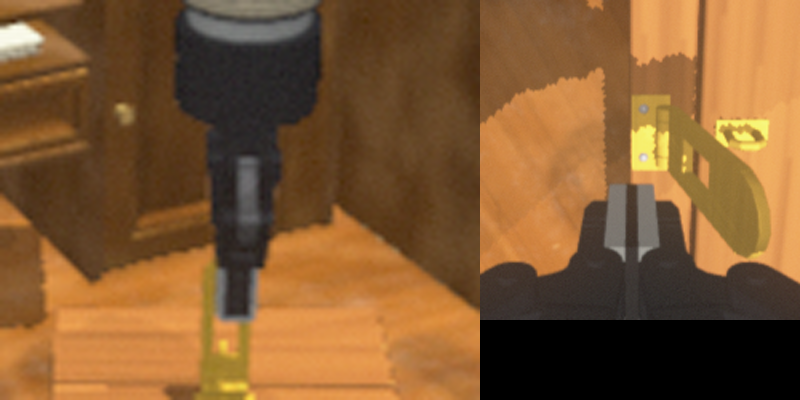

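>>> {"op": "send_rows", "data": {"motion": [[[0.5, -0.2, 0, 0, 0, 0], [0.5, -0.4, 0, 0, 0, 0], [0.43, -0.67, 0, 0, 0, 0], [0.43, -0.67, 0, 0, 0, 0], [0.43, -0.67, -0.1, 0, 0, 0], [0, 0, 0, 0, 0, 0]]]}}

```text
time: 5.55
tool_pos: [0.4717, -0.0582, 0.0918]
tool_rot: [0.198, 0.679, 0.198, -0.679]
contact_force: [0.1, -0.5, -0.1]
gripper_width: -0.001
```

```bash
python3 look.py a2
```

```text
5.55 [ 0.4717 -0.0582  0.0918] [ 0.1  -0.51 -0.08] loc -0.0232 0.0048
```

View pics/a2.png

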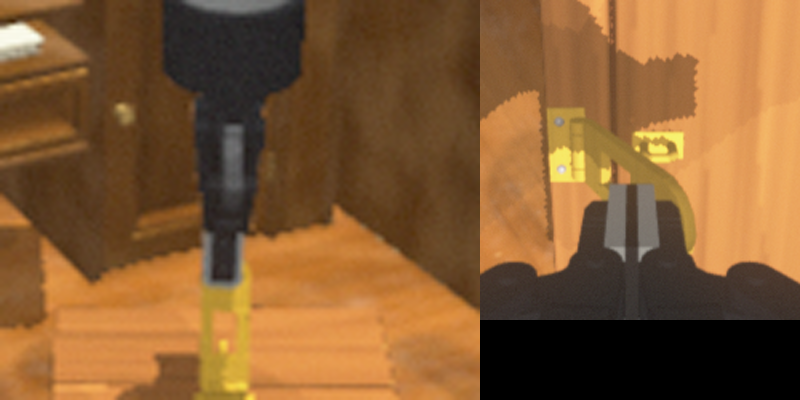

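>>> {"op": "send_rows", "data": {"motion": [[[0.35, -0.55, -0.5, 0, 0, 0], [0.35, -0.55, -0.5, 0, 0, 0], [0.33, -0.53, -0.5, 0, 0, 0], [0.33, -0.53, -0.5, 0, 0, 0], [0.24, -0.38, -0.5, 0, 0, 0], [0.22, -0.38, -0.5, 0, 0, 0], [0, 0, 0, 0, 0, 0]]]}}

```text
time: 6.23
tool_pos: [0.4885, -0.0864, 0.0601]
tool_rot: [-0.198, -0.678, -0.199, 0.679]
contact_force: [-0.2, -0.2, -0.4]
gripper_width: -0.001
```

```bash
python3 look.py a3
```

```text
6.2333 [ 0.4885 -0.0864  0.0601] [-0.2  -0.16 -0.39] loc 0.0096 0.0038
```

View pics/a3.png

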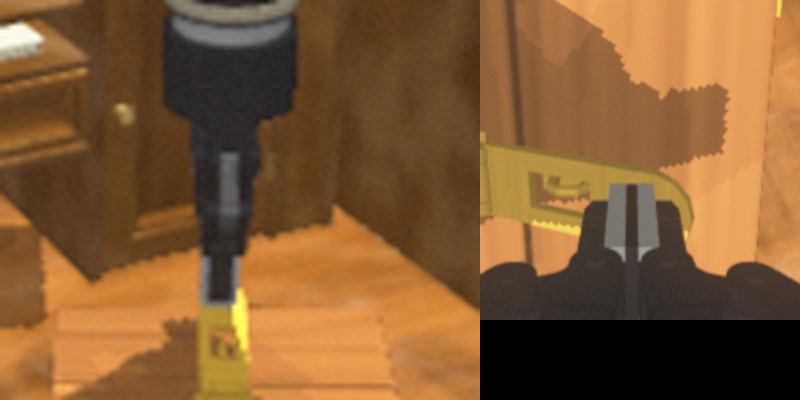

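>>> {"op": "send_rows", "data": {"motion": [[[0.12, -0.2, -0.4, 0, 0, 0], [0.12, -0.2, -0.4, 0, 0, 0], [0.1, -0.15, -0.4, 0, 0, 0], [0.05, -0.1, -0.4, 0, 0, 0], [0, 0, -0.3, 0, 0, 0], [0, 0, 0, 0, 0, 0]]]}}

```text
time: 6.83
tool_pos: [0.4923, -0.0923, 0.0417]
tool_rot: [-0.198, -0.678, -0.199, 0.679]
contact_force: [0.1, 0.4, -0.3]
gripper_width: -0.004
```

```bash
python3 look.py a4
```

```text
6.8333 [ 0.4923 -0.0923  0.0417] [ 0.08  0.38 -0.29] loc 0.0166 0.0038
```

View pics/a4.png

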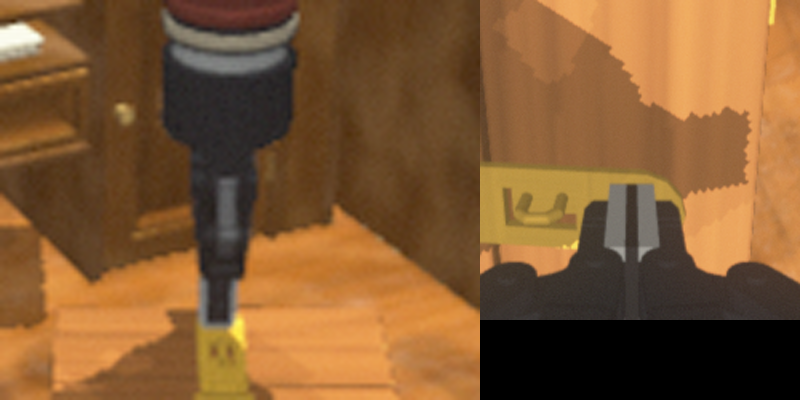

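Staple is coming through the slot; I'll press further in small steps and watch the force.

>>> {"op": "send_rows", "data": {"motion": [[[0, 0, -0.2, 0, 0, 0], [0, 0, -0.2, 0, 0, 0], [0, 0, -0.2, 0, 0, 0], [0, 0, 0, 0, 0, 0]]]}}

```text
time: 7.27
tool_pos: [0.4926, -0.0923, 0.0362]
tool_rot: [-0.199, -0.678, -0.199, 0.679]
contact_force: [-0.4, 0.5, -0.2]
gripper_width: 0.002
```

>>> {"op": "send_rows", "data": {"motion": [[[0, 0, -0.1, 0, 0, 0], [0, 0, -0.1, 0, 0, 0], [0, 0, -0.1, 0, 0, 0]]]}}

```text
time: 7.52
tool_pos: [0.4929, -0.0924, 0.0336]
tool_rot: [0.199, 0.679, 0.199, -0.679]
contact_force: [-1.5, 0.0, 0.5]
gripper_width: -0.0
```

```bash
python3 look.py a5
```

```text
7.5167 [ 0.4929 -0.0924  0.0336] [-1.46  0.02  0.54] loc 0.0171 0.0043
```

View pics/a5.png

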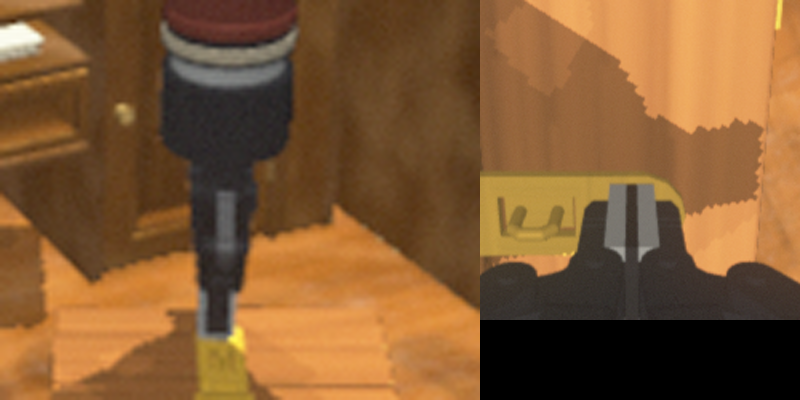

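>>> {"op": "send_rows", "data": {"motion": [[[0, 0, -0.1, 0, 0, 0], [0, 0, -0.1, 0, 0, 0], [0, 0, -0.1, 0, 0, 0], [0, 0, 0, 0, 0, 0]]]}}

```text
time: 7.95
tool_pos: [0.4931, -0.0924, 0.0329]
tool_rot: [-0.199, -0.678, -0.199, 0.679]
contact_force: [-7.0, 2.7, 12.9]
gripper_width: -0.005
```

>>> {"op": "send_rows", "data": {"motion": [[[0, 0, 0.6, 0, 0, 0], [0, 0, 1, 0, 0, 0], [0, 0, 2, 0, 0, 0], [0, 0, 3, 0, 0, 0], [0, 0, 3, 0, 0, 0], [0, 0, 3, 0, 0, 0], [0, 0, 3, 0, 0, 0], [0, 0, 0, 0, 0, 0]]]}}

```text
time: 8.62
tool_pos: [0.4968, -0.0937, 0.1951]
tool_rot: [0.201, 0.682, 0.196, -0.675]
contact_force: [1.5, 0.3, 0.8]
gripper_width: 0.001
```

```bash
python3 look.py a6; python3 - <<'E'
from h import *
from scipy.spatial.transform import Rotation as R
im=manip.grab_frame("scene");cv2.imwrite("pics/s6.png",cv2.resize(im[120:300,150:390,::-1],None,fx=3,fy=3,interpolation=cv2.INTER_CUBIC))
for n in ("long_hasp_pad","long_staple"):
  for r in manip.landmark_of(n,"scene")[:1]: print(n,r["confidence"],w(r["centre"],"scene"))
s=manip.state();q=s["tool_rot"];M=np.eye(4);M[:3,:3]=R.from_quat([q[1],q[2],q[3],q[0]]).as_matrix();M[:3,3]=s["tool_pos"];Tw=M@np.array(manip.calibration("wrist")["hand_eye"])
im=manip.grab_frame("wrist");cv2.imwrite("pics/w6.png",im[...,::-1])
for n in ("long_hasp_pad","long_staple"):
  for r in manip.landmark_of(n,"wrist")[:1]: print(n,r["confidence"],(Tw@np.append(r["centre"],1))[:3])
print(s["contact_force"],s["time"])
E
```

```text
8.6167 [ 0.4968 -0.0937  0.1951] [1.55 0.25 0.85] loc 0.0203 0.0068
long_hasp_pad 0.49 [ 0.48820146 -0.09508557  0.07214114]
long_staple 0.73 [ 0.47408629 -0.07215183  0.08715367]
long_hasp_pad 0.95 [ 0.48848699 -0.09719939  0.07278427]
long_staple 0.56 [ 0.47621576 -0.06958569  0.08525026]
[-0.27542378  0.19392536 -0.76756814] 8.8667
```

View pics/s6.png

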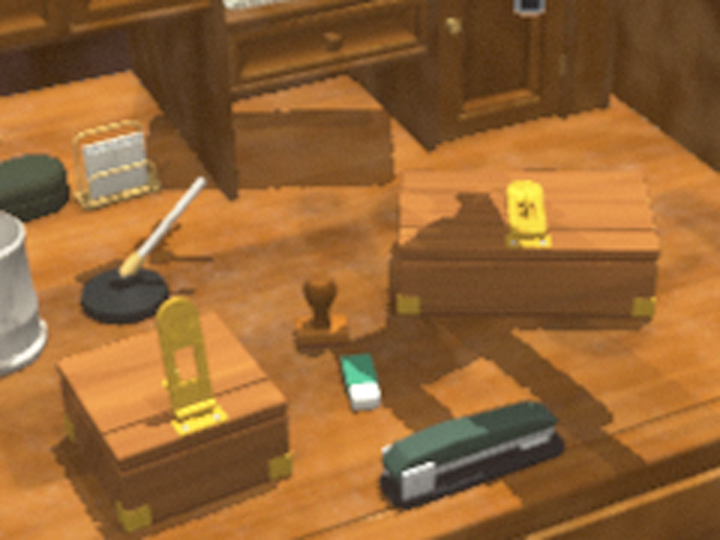

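View pics/w6.png

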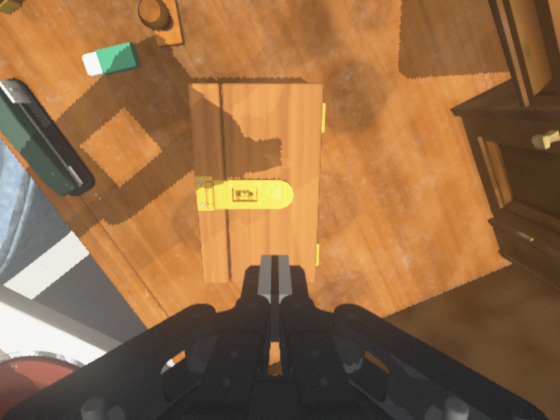

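>>> {"op": "send_rows", "data": {"motion": [[[0, 0, 0, 0, 0, 0], [0, 0, 0, 0, 0, 0], [0, 0, 0, 0, 0, 0]]]}}

```text
time: 9.27
tool_pos: [0.4928, -0.0924, 0.1863]
tool_rot: [-0.199, -0.678, -0.199, 0.679]
contact_force: [1.4, -0.3, -1.4]
gripper_width: -0.0
```

```bash
python3 -c "
from plant import manip
print(manip.job_done())"
```

```text
the job is handed in; nothing more can be done
None
```

The long chest's hasp is shut flat with its staple up through the slot. The short chest's hasp was never touched. I swung the long hasp over with the shut fingers, pressed its solid end down to about 13 N of vertical contact force, then backed off. I handed the job in at about 9.3 s, and no verdict was reported.

**Last checks:**
- The wrist picture shows the strap flat on the lid, with the staple showing in the slot.
- The networks put the hasp pad at z ≈ 72–73 mm, against 71 mm when fully shut. That is about 0.03 rad, well under the 0.12 rad limit.
- The scene picture shows the short hasp still standing. I judged that by eye and did not measure its angle.
- The gripper was clear, with the reported TCP about 115 mm above the strap and only noise-level force (about 2 N).

**Disagreement:** in both the scene and wrist pictures the shut fingertips sat about 35 mm short of the reported TCP. When the strap reached the lid, the reported TCP was at z ≈ 33 mm, against 71 mm for the strap's upper face. I steered by the pictures and the contact force instead.

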